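# Pack a fragile glass lamp into its case

### The job

Take the green glass lamp with the white end caps off the sloping rack, lay it level in the two yellow padded cradles of the open blue case, let go of it, and then close the case's lid fully without slamming it. The glass is thin: it cracks if squeezed, pressed or knocked with more than about 25 N, so grip it lightly and set it down softly rather than dropping it. Leave the grey pipe on the rack and everything else on the bench where it is.

Things in the scene. Friction and masses are not known exactly. Their poses are not given: they have to be found in the camera images.
- lamp_center (a point): centre of the glass lamp: straight cylinder 150 mm long, 44 mm diameter, about 0.16 kg, green glass with an 18 mm white cap at each end. Its x axis runs along it. It starts in the left or right cradle of the rack, axis climbing away from the robot at 35 degrees above horizontal. Grip and contact force must stay under 25 N (a grip of 5 to 12 N holds it). It may lie either way round in the case.
- rack: fixed rack, base 200 x 250 mm, origin under its centre. Two cradles at y = +65 and -65 mm slope up along its x at 35 degrees, lying tubes' centres 125 mm above the bench. Each has V supports 48 mm either side of the tube's centre and an end stop at the low end; between the supports the space beside the tube is free, to 40 mm below its axis (square to the slope).
- pipe_center (a point): centre of a grey plastic pipe, same size as the lamp, lying in the rack's other cradle; x along the pipe. It stays there.
- nest (a point): where the lamp's centre is when it lies in the case's two V cradles: 50 mm above the bench. Its x axis is the direction in which the lamp lies (either way round), from the case's front, on the robot's side, to the hinge; z is up. The cradles, 18 mm wide, stand 50 mm either side of this point; the space between them is free to the floor. The Vs centre a lamp lowered within 10 mm.
- hinge (a point): middle of the lid's hinge line, on the top of the case's far edge, 105 mm from the nest point along the nest's x and 80 mm above the bench; y runs along the hinge.
- case: fixed blue case, 210 mm (its x) by 170 mm (its y) outside, 78 mm high, walls 5 mm thick, inner floor 5 mm above the bench; origin under its centre, x towards the hinge. It stands open at the start.
- case_lid (a joint): opening angle of the lid in rad: 0 closed, 1.57 straight up, 1.95 leaning back to its stop. It starts at 1.65 to 1.9. The hinge is stiff: the lid stays wherever it is left and takes about 2 to 4 N at its edge to move.
- lid_edge (a point): middle of the lid's free edge on its outer face, 210 mm from the hinge line. The lid is a flat blue panel 210 x 170 x 8 mm without a handle; the hinge line lies in its inner face. Its x axis points from the free edge to the hinge, its z axis out of the outer face (up when closed, away from the robot when open).
- jar: bystander: glass jar with red cap, 60 mm across, 85 mm high; origin under its centre
- driver: bystander: screwdriver with wooden handle lying along its x axis, about 200 mm long
- can: bystander: can with white paper label, 66 mm across, 110 mm high; origin under its centre
- belt: bystander: red sanding belt standing as a ring 90 mm across, 70 mm high; origin under its centre
- hammer: bystander: hammer lying along its x axis, about 260 mm long
- float: bystander: plasterer's float, steel blade 100 x 220 mm flat on the bench with a wooden handle on top, 62 mm high; origin under its centre
Not all that is in view belongs to the job. There is more than one size of the part that bears lamp_center; the job needs the larger.

How it is judged:
On the way, in this order (a step that is already met when the one before it is completed fails the run):
1. the lamp is lifted clear of the rack (distance of lamp_center from where it was at the start of the episode above 0.04 m and height (world z) of lamp_center above 0.15 m and contact force between lamp and rack below 0.01 N), for 0.1 s.
2. the lamp lies level in the cradles of the open case, let go (x of lamp_center in the frame of nest between -0.02 and 0.02 m and y of lamp_center in the frame of nest between -0.008 and 0.008 m and z of lamp_center in the frame of nest between -0.006 and 0.006 m and angle between the x axis of lamp_center and the x axis of nest, either way round below 0.12 rad and contact force between lamp and the fingers below 0.1 N and value of joint case_lid above 1.2 rad), for 0.2 s.
At the end, for the whole second after the job is handed in: The lamp lies still in the case's cradles, its centre within 20 mm along, 8 mm across and 6 mm in height of the nest point and its axis within 0.12 rad of the case's x axis, and the lid is closed to within 0.06 rad (x of lamp_center in the frame of nest between -0.02 and 0.02 m and y of lamp_center in the frame of nest between -0.008 and 0.008 m and z of lamp_center in the frame of nest between -0.006 and 0.006 m and angle between the x axis of lamp_center and the x axis of nest, either way round below 0.12 rad and value of joint case_lid below 0.06 rad and linear speed of lamp below 0.02 m/s); the robot touches nothing.
It fails at once if the glass is squeezed with more than 25 N by each finger (50 N over both) (contact force between lamp and the fingers above 50 N).
It fails at once if the glass is pressed or knocked too hard against the rack, the case or its lid (40 N summed over its supports, about 28 N straight down into a V), or against anything (90 N with the grip included) (contact force between lamp and case above 40 N or contact force between lamp and rack above 40 N or contact force between lamp and anything else above 90 N).
It fails at once if the glass is dropped (over 0.45 m/s while no finger touches it, a fall of about 10 mm) (linear speed of lamp above 0.45 m/s and contact force between lamp and the fingers below 0.1 N).
It fails at once if the lid is slammed (moves faster than 2.5 rad/s as it closes) (velocity of joint case_lid below -2.5 rad/s).
It fails at once if the pipe or another bystander is shifted (pipe by 20 mm, others by 30 mm) (distance of pipe_center from where it was at the start of the episode above 0.02 m or distance of any of jar, driver, can, belt, hammer, float from where it was at the start of the episode above 0.03 m).
It also fails if it takes over 69 s, if anything falls off the work surface, if the arm or the gripper's body presses on something with over 40 N, if the wrist force passes 120 N, or if a joint passes its speed limit or range.

### The arm

A 7-joint arm with a two-finger parallel gripper is mounted at the origin on the work surface. World frame = base frame: x ahead of the robot, y to its left, z up, the work surface at z = 0. Lengths are in m, angles in rad, forces in N, time in s.
With the tool pointing down it reaches from about 0.4 to 0.85 m from the base axis. Payload 4.5 kg.
Tool frame: the origin (TCP) lies at the very end of the fingers, on their centre line; the grasp point (between the pads) lies behind it (r.grip_depth is the z of the grasp point in the tool frame, in m); z points along the fingers, y is the direction in which the jaws open and shut (so a half turn about z gives the same grasp; the last joint's range is limited). The gripper opens to 88 mm and grips with 3 to 60 N. Pads are 18 mm wide; open, the fingers measure 123 mm over their backs; the gripper's body (75 mm by 187 mm) begins 45 mm behind the grasp point.
Start: joints at [1.319, 0.689, -0.195, 1.565, 0.157, 0.902, -0.215], TCP at [0.176, -0.6, 0.239] pointing down, gripper open.
Joint ranges: [-3.01, 3.01], [-0.46, 2.08], [-1.47, 1.51], [0.13, 2.56], [-1, 4.14], [0.04, 2.09], [-2.66, 2.66]. Speed limits (rad/s): [2.57, 2.57, 3.14, 3.14, 3.14, 3.14, 3.14].

### API

Orientations are given as a unit quaternion [x, y, z, w].
In Python, from plant import sensors, cams, r gives the robot as it stands. The module is installed in compiled form; this text tells all that it offers.
- The arm moves only by the tool drive_tool, never from a script. Its argument "series" is a list that holds one entry, the list of rows, each a list of 5 numbers: the shift along the world's x, y, z in mm, then the turn about the world's z in rad, then the finger opening in mm, from 0 to 88.1. A call has 1 to 10 rows; each row shifts and turns the commanded pose from where the row before left it; what a row does not reach is not made up. A row lasts 1/10 s, in which the tool goes at most 50 mm and 8.59 degrees, less where a joint would pass 70% of its speed; a pose out of reach is approached as far as the arm can. A call with a gripper value outside its range is refused whole. The fingers move at their own pace and stop on an object; "force" is the grip in N (left out, the last holds). Time passes only in rows, so rows that do not move let the fingers close. It gives the time, the measured TCP pose, the force and the opening at its end, in the units of the state.
- sensors.get_state(): the state, without advancing time (a new reading comes with each control period).
- cams.snapshot(name): name is "scene" or "top" or "wrist"; returns the picture (420x560x3 uint8, blue, green, red); there is no depth.
- cams.camera_model(name): a dict with "fx", "fy", "cx", "cy" (pixels), "camera_from_world" (4x4, takes a point from world to camera coordinates). Camera axes: x right, y down, z forward; pixel columns grow to the right and rows downward; lengths in m; the calibration is good to about 2 mm. A picture is of the moment at which its call begins: read the wrist's pose just before it. camera_model takes no time and is no camera call; for the wrist camera it gives the pose at the moment of the call.
- r.finish_job(): hands the job in, once; it reports no verdict.
Trained networks look in the newest picture that a camera, given by its name, has taken for a name from the list of things; names that differ only in an ending like _2 or _b are one class to them, and where a whole thing is asked for, a point or a joint stands for the part that bears it (a point fixed in the world has none). Each returns a list of dicts, best first, with "confidence" (0 to 1); they miss things now and then, are a little off and sometimes report something else, mostly with a low value. They report only what shows in the picture. A call takes as long as a camera call. They do not tell look-alikes from the thing itself.
- cams.trace(camera, name): "mask" (420x560 bool, what is visible of it) and "at" ([column, row] in pixels, amid what is visible of it).
- cams.mark_of(camera, name): "at" ([column, row] in pixels: a listed point, or the origin of a listed thing).
The state is a dict: "clock": time; "q": joint angles; "qd": joint speeds; "joint_torque": joint torques, N m; "tool_pos": TCP position; "eef_rot": TCP orientation; "contact_force": force on the tool from outside, world axes, zero at the start; "moment": the same for the moment, N m; "opening": opening from 0.0 (shut) to 1.0 (fully open).
Only numpy, scipy, OpenCV 4.12 (cv2) and the standard library are available. Lean on these libraries where they do the work, as an engineer would, in place of code of your own. Each camera call takes 0.05 s, during which the arm holds its last target.

## Working session

There is one attempt and no reset: what is moved stays moved. The work goes in short steps, Python scripts to look and compute and a tool call to move; the robot and the scene stay as the last step left them, time stands still between calls to the robot, and variables do not carry over. Pictures are saved under pics/ and viewed, and the job is handed in when it is done.

Besides the shell and the picture viewer there is one more tool, called as a command line: name --argument value ..., lists and objects as JSON in quotes. drive_tool: Moves the arm, as the interface text tells. Its arguments: {"type":"object","properties":{"series":{"type":"array","items":{"type":"array","items":{"type":"array","items":{"type":"number"}}}},"force":{"type":"number"}},"required":["series"]}

```bash
mkdir -p pics
cat > h.py <<'E'
import numpy as np, cv2, json
from plant import sensors, cams, r
def st():
    s=sensors.get_state()
    print({k:np.round(np.array(s[k]),3).tolist() for k in ["clock","q","tool_pos","eef_rot","contact_force","opening"]})
    return s
def snap(n,f):
    im=cams.snapshot(n); cv2.imwrite("pics/"+f,im); return im
def ray(n,uv,m=None):
    m=m or cams.camera_model(n)
    T=np.array(m["camera_from_world"]);R=T[:3,:3];c=-R.T@T[:3,3]
    d=R.T@np.array([(uv[0]-m["cx"])/m["fx"],(uv[1]-m["cy"])/m["fy"],1.]);return c,d/np.linalg.norm(d)
def atz(n,uv,z,m=None):
    c,d=ray(n,uv,m);return c+d*(z-c[2])/d[2]
def proj(n,p,m=None):
    m=m or cams.camera_model(n)
    T=np.array(m["camera_from_world"]);q=T[:3,:3]@np.array(p)+T[:3,3]
    return np.array([m["fx"]*q[0]/q[2]+m["cx"],m["fy"]*q[1]/q[2]+m["cy"]])
def tri(a,ua,b,ub):
    c1,d1=ray(a,ua);c2,d2=ray(b,ub)
    A=np.stack([d1,-d2],1);t=np.linalg.lstsq(A,c2-c1,rcond=None)[0]
    p,q=c1+t[0]*d1,c2+t[1]*d2
    return (p+q)/2,np.linalg.norm(p-q)
E
python3 - <<'E'
from h import *
st(); print(r.grip_depth)
for n in ["scene","top"]:
    snap(n,n+"0.png")
    m=cams.camera_model(n);T=np.array(m["camera_from_world"]);print(n,m["fx"],m["cx"],m["cy"],-T[:3,:3].T@T[:3,3])
for k in ["lamp_center","pipe_center","rack","nest","hinge","case","lid_edge","jar","driver","can","belt","hammer","float"]:
    for n in ["scene","top"]:
        print(k,n,[(round(float(d["confidence"]),2),np.round(d["at"],1).tolist()) for d in cams.mark_of(n,k)][:3])
E
```

```text
{'clock': 0.0, 'q': [1.319, 0.69, -0.195, 1.566, 0.157, 0.902, -0.215], 'tool_pos': [0.176, -0.599, 0.238], 'eef_rot': [0.99, 0.142, -0.0, -0.001], 'contact_force': [0.362, 0.443, -0.841], 'opening': 1.0}
-0.0187
scene 406.81387981616257 283.35240805620396 198.61069939979265 [ 1.26339245 -0.25146753  0.75896376]
top 393.5577906433401 279.935754662082 213.2229232531531 [ 0.38288531 -0.09168268  1.26379008]
lamp_center scene [(0.97, [356.4, 157.7]), (0.6, [392.2, 178.5]), (0.41, [202.4, 208.0])]
lamp_center top [(0.8, [187.8, 285.4]), (0.61, [185.5, 203.1])]
pipe_center scene [(0.65, [431.8, 164.3])]
pipe_center top [(0.92, [142.3, 217.7])]
rack scene [(0.98, [404.1, 208.1])]
rack top [(0.76, [173.8, 215.9])]
nest scene [(0.95, [200.4, 209.2])]
nest top [(0.91, [343.0, 239.2])]
hinge scene [(0.57, [184.1, 223.7])]
hinge top []
case scene [(0.59, [207.8, 218.5]), (0.58, [313.5, 295.6]), (0.57, [125.4, 281.9])]
case top [(0.76, [338.5, 239.2])]
lid_edge scene [(0.66, [151.4, 173.0])]
lid_edge top [(0.7, [384.0, 177.2])]
jar scene [(0.69, [309.7, 189.8])]
jar top [(0.89, [247.3, 258.2])]
driver scene [(0.89, [295.6, 232.6])]
driver top [(0.55, [272.2, 208.7])]
can scene [(0.71, [313.3, 296.0])]
can top [(0.6, [274.3, 150.4])]
belt scene [(0.62, [275.1, 306.9])]
belt top [(0.68, [306.4, 142.2])]
hammer scene [(0.75, [124.5, 280.5])]
hammer top [(0.61, [400.4, 191.0])]
float scene [(0.81, [414.3, 275.3])]
float top [(0.74, [201.0, 149.3]), (0.65, [250.0, 259.8])]
```

View pics/scene0.png

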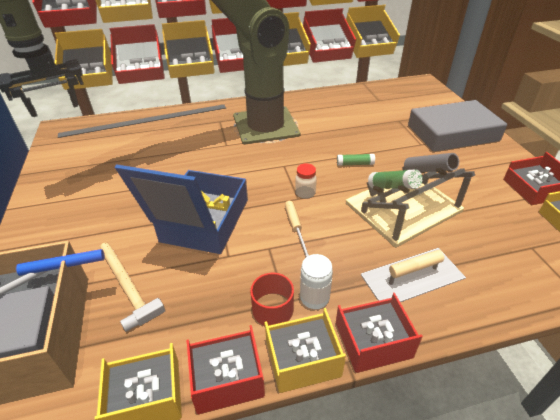

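View pics/top0.png

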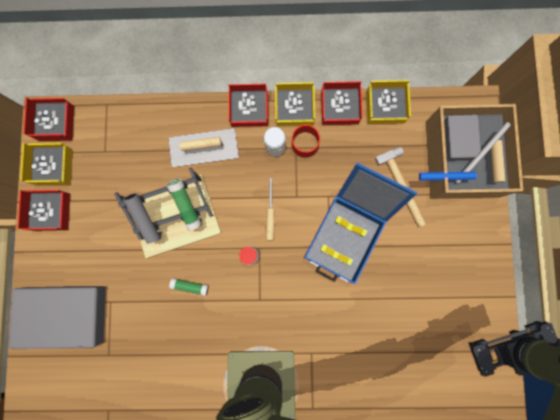

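Run:
```python
from h import *
T={"lamp_a":([356.4,157.7],[187.8,285.4]),"lamp_b":([392.2,178.5],[185.5,203.1]),"pipe":([431.8,164.3],[142.3,217.7]),"rack":([404.1,208.1],[173.8,215.9]),"nest":([200.4,209.2],[343,239.2]),"case":([207.8,218.5],[338.5,239.2]),"edge":([151.4,173],[384,177.2])}
for k,(a,b) in T.items():
    p,e=tri("scene",a,"top",b);print(k,p.round(4),round(e,4))
for k,u in dict(jar=[247.3,258.2],driver=[272.2,208.7],can=[274.3,150.4],belt=[306.4,142.2],hammer=[400.4,191],float=[201,149.3]).items(): print(k,atz("top",u,0).round(3))
```

```text
lamp_a [0.3061 0.2232 0.0237] 0.0004
lamp_b [0.5505 0.2068 0.129 ] 0.0017
pipe [0.5116 0.3386 0.1203] 0.0062
rack [ 0.5286  0.2794 -0.0067] 0.0002
nest [ 0.4413 -0.2671  0.0392] 0.0091
case [ 0.4434 -0.255   0.0043] 0.0039
edge [ 0.5855 -0.3427  0.2788] 0.0094
jar [0.388 0.039 0.   ]
driver [ 0.546 -0.043  0.   ]
can [ 0.739 -0.052  0.   ]
belt [ 0.765 -0.158  0.   ]
hammer [ 0.596 -0.458  0.   ]
float [0.748 0.191 0.   ]
```

The larger lamp is in the rack's right cradle, at (392,178) in scene and (185,203) in top. The lamp lying on the bench at (188,286) in top is the small decoy. The open case is at top (343,239), with the lid leaning back to about (384,177). I'll move over the case for a wrist look, then on to the rack.

drive_tool --series '[[[24,33,13,0,88],[24,33,13,0,88],[24,33,13,0,88],[24,33,13,0,88],[24,33,13,0,88],[24,33,13,0,88],[24,33,13,0,88],[24,33,13,0,88],[24,33,13,0,88],[0,0,0,0,88]]]' --force 7

```text
clock: 2.4
tool_pos: [0.3973, -0.2973, 0.3578]
eef_rot: [0.989, 0.148, 0.003, 0.0]
contact_force: [-0.2, -0.9, -0.2]
opening: 0.999
```

Run:
```python
from h import *
st(); m=cams.camera_model("wrist")
snap("wrist","w1.png"); T=np.array(m["camera_from_world"]);print(-T[:3,:3].T@T[:3,3],T[2,:3])
for k in ["nest","hinge","case","lid_edge"]:
    print(k,[(round(float(d["confidence"]),2),np.round(d["at"],1).tolist()) for d in cams.mark_of("wrist",k)][:3])
```

```text
{'clock': 2.4, 'q': [0.717, 0.377, -0.242, 1.77, 0.101, 1.001, -0.836], 'tool_pos': [0.397, -0.297, 0.358], 'eef_rot': [0.989, 0.148, 0.003, 0.0], 'contact_force': [-0.163, -0.88, -0.211], 'opening': 0.999}
[ 0.47717474 -0.27246599  0.50368129] [-0.30423881 -0.09380414 -0.947966  ]
nest [(0.95, [268.0, 128.4])]
hinge [(0.91, [330.2, 72.3])]
case [(0.59, [271.3, 127.3])]
lid_edge []
```

View pics/w1.png

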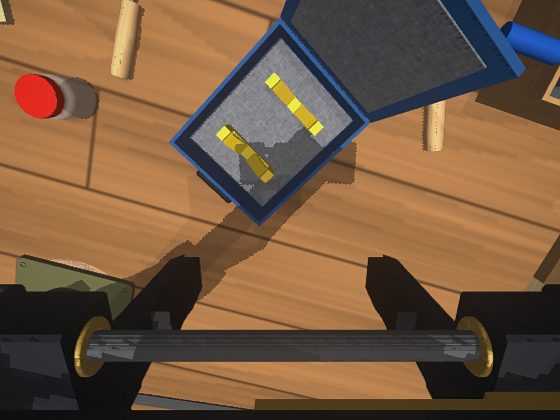

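The wrist view shows the case rim corners at about (172,142), (260,223), (368,123) and (282,20). The two yellow cradles are centred at about (295,104) and (246,153).

Run:
```python
from h import *
m=cams.camera_model("wrist")
C=[atz("wrist",u,0.079,m) for u in [(172,142),(260,223),(368,122),(282,20)]]
C=np.array(C)[:,:2];print(C.round(4).tolist())
print("sides",[np.linalg.norm(C[i]-C[(i+1)%4]).round(3) for i in range(4)],"centre",C.mean(0).round(4))
d=(C[3]+C[2]-C[0]-C[1]);print("yaw",np.arctan2(d[1],d[0])); d=(C[0]+C[3]-C[1]-C[2]);print("yaw2",np.arctan2(d[1],d[0])-np.pi/2)
print("nest",atz("wrist",(268,128.4),.05,m),"hinge",atz("wrist",(330.2,72.3),.08,m),"case",atz("wrist",(271.3,127.3),.0,m))
print("top nest",atz("top",(343,239.2),.05),"scene nest",atz("scene",(200.4,209.2),.05))
```

```text
[[0.3843, -0.1514], [0.3052, -0.2932], [0.4807, -0.3924], [0.5611, -0.2527]]
sides [np.float64(0.162), np.float64(0.202), np.float64(0.161), np.float64(0.204)] centre [ 0.4328 -0.2724]
yaw -0.5171827503756056
yaw2 -0.5157200259716603
nest [ 0.43425903 -0.2686625   0.05      ] hinge [ 0.52315046 -0.3256734   0.08      ] case [ 0.43306765 -0.27189673  0.        ]
top nest [ 0.44117153 -0.2610018   0.05      ] scene nest [ 0.45258387 -0.27132728  0.05      ]
```

drive_tool --series '[[[8,49,0,0,88],[8,49,0,0,88],[8,49,0,0,88],[8,49,0,0,88],[8,49,0,0,88],[8,49,0,0,88],[8,49,0,0,88],[8,49,0,0,88],[8,49,0,0,88],[0,0,0,0,88]]]'

```text
clock: 3.65
tool_pos: [0.4645, 0.1453, 0.3556]
eef_rot: [0.989, 0.147, 0.001, -0.003]
contact_force: [-0.6, -0.3, 0.1]
opening: 1.0
```

Run:
```python
from h import *
st(); m=cams.camera_model("wrist")
snap("wrist","w2.png"); T=np.array(m["camera_from_world"]);print(-T[:3,:3].T@T[:3,3],T[2,:3])
for k in ["lamp_center","rack","pipe_center"]:
    print(k,[(round(float(d["confidence"]),2),np.round(d["at"],1).tolist()) for d in cams.mark_of("wrist",k)][:3])
```

```text
{'clock': 3.65, 'q': [-0.136, 0.376, -0.376, 1.793, 0.156, 0.999, -1.848], 'tool_pos': [0.464, 0.145, 0.356], 'eef_rot': [0.989, 0.147, 0.001, -0.003], 'contact_force': [-0.644, -0.255, 0.067], 'opening': 1.0}
[0.54519981 0.16939521 0.50109468] [-0.30985206 -0.08907473 -0.94660308]
lamp_center [(0.87, [249.2, 90.2]), (0.76, [212.2, 240.7])]
rack [(0.58, [219.0, 93.4])]
pipe_center [(0.68, [131.3, 91.3])]
```

View pics/w2.png

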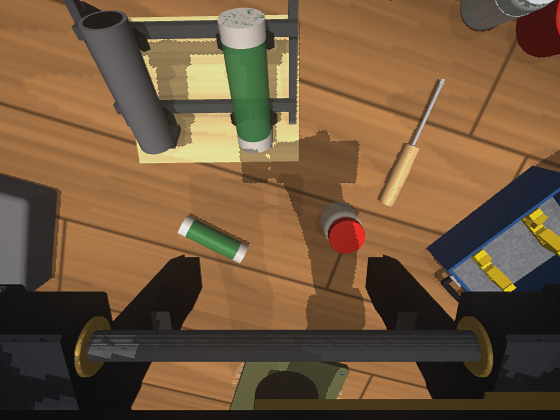

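The lamp lies right of centre, with its upper cap at (243,25) and lower cap at (254,145). The pipe is to its left. I'll fit the cylinder pose to the lamp masks.

```bash
cat > fit.py <<'E'
from h import *
from scipy.optimize import minimize
def cyl(p,L=.15,R=.022):
    x,y,z,yaw,tilt=p
    u=np.array([np.cos(tilt)*np.cos(yaw),np.cos(tilt)*np.sin(yaw),np.sin(tilt)])
    a=np.array([-np.sin(yaw),np.cos(yaw),0]);b=np.cross(u,a)
    t=np.linspace(0,2*np.pi,40)
    ring=R*(np.cos(t)[:,None]*a+np.sin(t)[:,None]*b)
    return np.vstack([ring+u*L/2,ring-u*L/2])+np.array([x,y,z])
def hullmask(n,m,P):
    q=np.array([proj(n,k,m) for k in P]);h=cv2.convexHull((q*16).astype(np.int32))
    M=np.zeros((420,560),np.uint8);cv2.fillPoly(M,[h],1,shift=4);return M>0
def iou(a,b): return (a&b).sum()/max(1,(a|b).sum())
E
python3 - <<'E'
from fit import *
ms={}
p0=[.55,.207,.125,.29,np.radians(35)]
for n in ["wrist","top","scene"]:
    m=cams.camera_model(n)
    if n!="wrist": cams.snapshot(n)
    best=None
    for d in cams.trace(n,"lamp_center"):
        v=iou(d["mask"],hullmask(n,m,cyl(p0)))
        print(n,round(d["confidence"],2),np.round(d["at"]),d["mask"].sum(),round(v,2))
        if best is None or v>best[0]: best=(v,d["mask"])
    if best and best[0]>.2: ms[n]=(m,best[1])
def run(names,free):
    def f(v):
        p=list(p0); 
        for i,k in enumerate(free): p[k]=v[i]
        return -sum(iou(ms[n][1],hullmask(n,ms[n][0],cyl(p))) for n in names)/len(names)
    v0=[p0[k] for k in free];s=[np.array(v0)]+[np.array(v0)+np.eye(len(v0))[i]*.02 for i in range(len(v0))]
    o=minimize(f,v0,method="Nelder-Mead",options=dict(initial_simplex=s,maxiter=300));print(names,free,o.x.round(4),round(-o.fun,3))
for ns in [[k] for k in ms]+[list(ms)]: run(ns,[0,1,3])
run(list(ms),[0,1,2,3,4])
E
```

```text
wrist 0.9 [212. 239.] 1420 0.0
wrist 0.62 [250.  72.] 5862 0.73
top 0.69 [182. 193.] 513 0.52
top 0.6 [204. 286.] 38 0.0
scene 0.82 [394. 177.] 798 0.81
scene 0.81 [357. 156.] 410 0.0
scene 0.55 [304. 180.] 618 0.0
['wrist'] [0, 1, 3] [0.5492 0.2003 0.3056] 0.975
['top'] [0, 1, 3] [0.5477 0.2139 0.3022] 0.61
['scene'] [0, 1, 3] [0.5475 0.2144 0.2941] 0.847
['wrist', 'top', 'scene'] [0, 1, 3] [0.5504 0.2009 0.3086] 0.71
['wrist', 'top', 'scene'] [0, 1, 2, 3, 4] [0.5555 0.203  0.1305 0.2931 0.6065] 0.721
```

drive_tool --series '[[[20,13,-20,0,88],[20,13,-30,0,88],[20,13,-30,0,88],[18,14,-20,0,88],[0,0,0,0,88],[0,0,0,0,88]]]'

```text
clock: 4.7
tool_pos: [0.5419, 0.1907, 0.2556]
eef_rot: [0.99, 0.142, -0.001, 0.0]
contact_force: [0.5, 0.2, 1.0]
opening: 1.001
```

Run:
```python
from fit import *
s=st(); m=cams.camera_model("wrist"); im=snap("wrist","w3.png")
for d in cams.trace("wrist","lamp_center"): print(d["confidence"],d["at"],d["mask"].sum())
M=hullmask("wrist",m,cyl([.5492,.2003,.125,.3056,.611]))
c,_=cv2.findContours(M.astype(np.uint8),0,2);cv2.drawContours(im,c,-1,(0,0,255),1)
q=s["tool_pos"]; 
cv2.imwrite("pics/w3o.png",im)
```

```text
{'clock': 4.7, 'q': [-0.226, 0.612, -0.325, 1.697, 0.241, 0.874, -1.937], 'tool_pos': [0.542, 0.191, 0.256], 'eef_rot': [0.99, 0.142, -0.001, 0.0], 'contact_force': [0.522, 0.229, 1.024], 'opening': 1.001}
0.93 [261.4, 164.0] 7209
0.66 [212.5, 319.5] 1161
```

View pics/w3o.png

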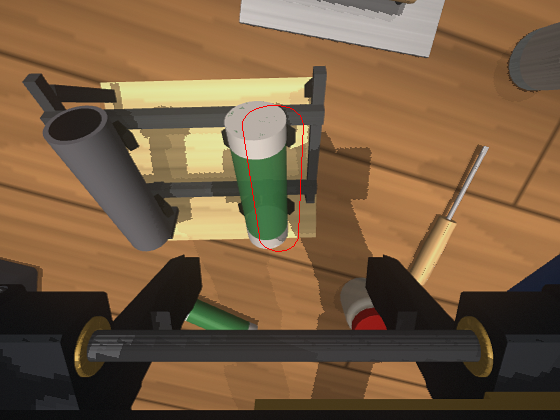

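Run:
```python
from fit import *
m=cams.camera_model("wrist")
M=[d["mask"] for d in cams.trace("wrist","lamp_center") if d["mask"].sum()>3000][0]
cams.snapshot("scene");ms=cams.camera_model("scene")
S=[d["mask"] for d in cams.trace("scene","lamp_center") if np.hypot(*(np.array(d["at"])-[394,177]))<15]
p0=[.5492,.2083,.125,.3,.611]
for free,us in [([0,1],0),([0,1,3],0),([0,1,2,3],0),([0,1,2,3],1)]:
    if us and not S: continue
    def f(v):
        p=list(p0)
        for i,k in enumerate(free): p[k]=v[i]
        c=-iou(M,hullmask("wrist",m,cyl(p)))
        if us: c-=iou(S[0],hullmask("scene",ms,cyl(p)))
        return c
    v0=np.array([p0[k] for k in free]);s=[v0]+[v0+np.eye(len(v0))[i]*.015 for i in range(len(v0))]
    o=minimize(f,v0,method="Nelder-Mead",options=dict(initial_simplex=s));print(free,us,o.x.round(4),round(-o.fun,3))
```

```text
[0, 1] 0 [0.5491 0.2124] 0.988
[0, 1, 3] 0 [0.549  0.2125 0.3083] 0.989
[0, 1, 2, 3] 0 [0.5488 0.2126 0.1245 0.3054] 0.988
[0, 1, 2, 3] 1 [0.549  0.2124 0.1247 0.3062] 1.886
```

drive_tool --series '[[[0,10,0,0.02,88],[0,10,-25,0,88],[0,0,-25,0,88],[0,0,0,0,88],[0,0,0,0,88],[0,0,0,0,88]]]'

```text
clock: 5.55
tool_pos: [0.5431, 0.2118, 0.2072]
eef_rot: [0.988, 0.152, 0.001, -0.0]
contact_force: [1.1, -0.0, 0.6]
opening: 0.996
```

Run:
```python
from fit import *
s=st(); m=cams.camera_model("wrist"); im=snap("wrist","w4.png")
M=hullmask("wrist",m,cyl([.549,.2124,.125,.306,.611]))
c,_=cv2.findContours(M.astype(np.uint8),0,2);cv2.drawContours(im,c,-1,(0,0,255),1)
cv2.imwrite("pics/w4o.png",im)
```

```text
{'clock': 5.55, 'q': [-0.271, 0.681, -0.308, 1.729, 0.277, 0.773, -1.979], 'tool_pos': [0.543, 0.212, 0.207], 'eef_rot': [0.988, 0.152, 0.001, -0.0], 'contact_force': [1.117, -0.039, 0.6], 'opening': 0.996}
```

View pics/w4o.png

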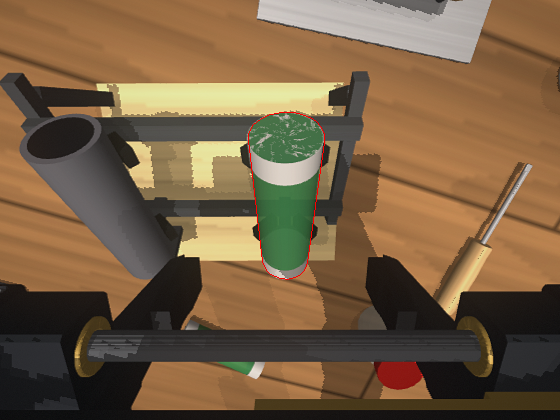

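drive_tool --series '[[[0,0,-20,0,88],[0,0,-20,0,88],[0,0,-20,0,88],[0,0,-12,0,88],[0,0,-8,0,88],[0,0,-5,0,88],[0,0,0,0,88],[0,0,0,0,88]]]'

```text
clock: 6.4
tool_pos: [0.5427, 0.2116, 0.1213]
eef_rot: [0.988, 0.152, 0.001, -0.0]
contact_force: [-0.5, -0.7, 0.3]
opening: 0.999
```

Run:
```python
from fit import *
s=st(); snap("wrist","w5.png");snap("scene","s5.png")
```

```text
{'clock': 6.4, 'q': [-0.303, 0.801, -0.256, 1.795, 0.335, 0.587, -2.03], 'tool_pos': [0.543, 0.212, 0.121], 'eef_rot': [0.988, 0.152, 0.001, -0.0], 'contact_force': [-0.48, -0.658, 0.306], 'opening': 0.999}
```

View pics/w5.png

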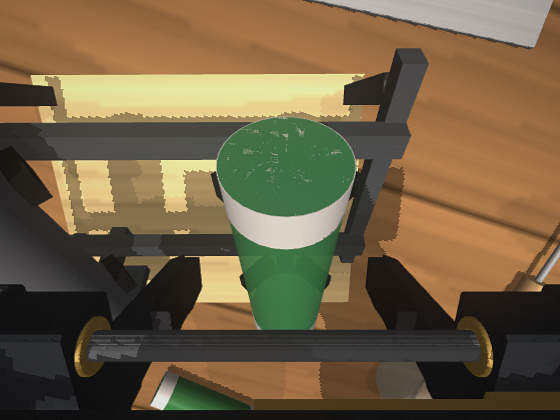

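View pics/s5.png

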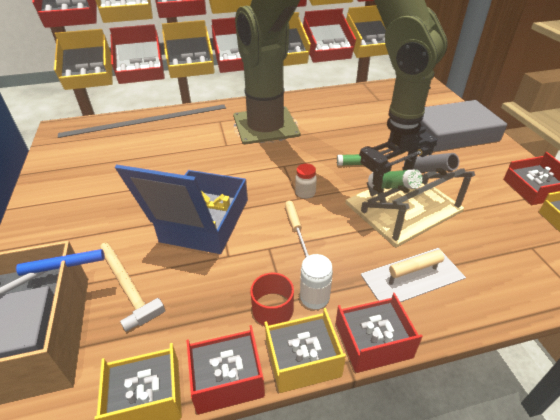

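drive_tool --series '[[[0,0,-4,0,88],[0,0,-3,0,88],[0,0,0,0,88]]]'

```text
clock: 6.8
tool_pos: [0.5419, 0.2112, 0.1133]
eef_rot: [0.988, 0.152, -0.0, 0.0]
contact_force: [0.1, -0.0, -0.2]
opening: 0.999
```

drive_tool --series '[[[0,0,0,0,60],[0,0,0,0,48],[0,0,0,0,40],[0,0,0,0,40],[0,0,0,0,40],[0,0,0,0,40]]]' --force 8

```text
clock: 7.4
tool_pos: [0.5424, 0.2104, 0.1138]
eef_rot: [0.988, 0.152, -0.0, 0.001]
contact_force: [-1.1, 2.0, 0.0]
opening: 0.493
```

Run:
```python
from fit import *
s=st(); snap("wrist","w6.png")
```

```text
{'clock': 7.4, 'q': [-0.306, 0.812, -0.25, 1.8, 0.34, 0.573, -2.034], 'tool_pos': [0.542, 0.21, 0.114], 'eef_rot': [0.988, 0.152, -0.0, 0.001], 'contact_force': [-1.132, 1.977, 0.034], 'opening': 0.493}
```

View pics/w6.png

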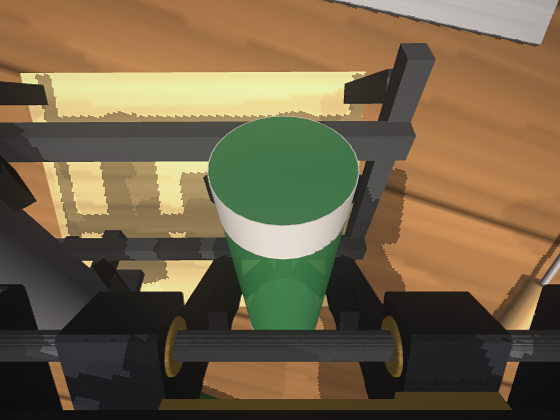

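drive_tool --series '[[[0,0,5,0,40],[0,0,10,0,40],[0,0,15,0,40],[0,0,15,0,40],[0,0,15,0,40],[0,0,20,0,40],[0,0,0,0,40],[0,0,0,0,40]]]'

```text
clock: 8.25
tool_pos: [0.5422, 0.2115, 0.1941]
eef_rot: [0.988, 0.152, 0.0, -0.0]
contact_force: [-0.4, -0.2, -2.0]
opening: 0.497
```

Run:
```python
from fit import *
s=st(); snap("wrist","w7.png"); snap("scene","s7.png")
```

```text
{'clock': 8.25, 'q': [-0.274, 0.698, -0.303, 1.742, 0.287, 0.744, -1.988], 'tool_pos': [0.542, 0.211, 0.194], 'eef_rot': [0.988, 0.152, 0.0, -0.0], 'contact_force': [-0.426, -0.15, -1.972], 'opening': 0.497}
```

View pics/w7.png

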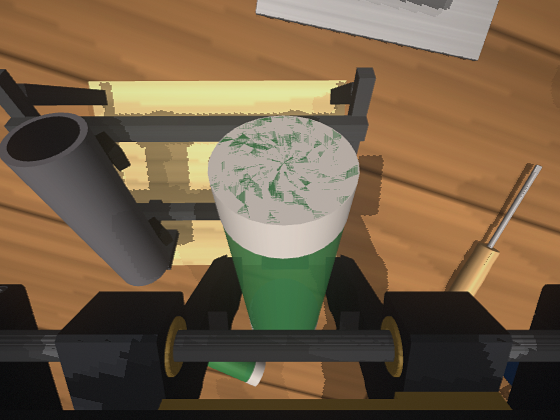

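View pics/s7.png

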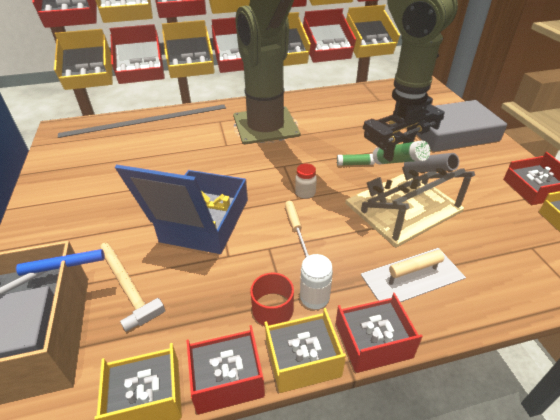

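Lifted: the lamp still climbs at 35° in the grip, and the pipe hasn't moved. Next I'll carry it to a spot beside the case for a clean wrist look.

drive_tool --series '[[[0,-5,15,0,40],[-4,-20,15,-0.04,40],[-8,-34,13,-0.09,40],[-9,-38,10,-0.1,40],[-9,-38,10,-0.1,40],[-9,-38,10,-0.1,40],[-9,-38,10,-0.1,40],[-9,-38,8,-0.1,40],[-9,-38,8,-0.1,40],[-8,-30,5,-0.06,40]]]'

```text
clock: 9.35
tool_pos: [0.4671, -0.1081, 0.2974]
eef_rot: [0.97, -0.242, -0.001, 0.001]
contact_force: [-0.4, 0.0, -2.3]
opening: 0.497
```

drive_tool --series '[[[-6,-20,0,-0.03,40],[0,0,0,0,40],[0,0,0,0,40],[0,0,0,0,40]]]'

```text
clock: 9.75
tool_pos: [0.4624, -0.1241, 0.2973]
eef_rot: [0.967, -0.253, -0.0, -0.0]
contact_force: [0.3, -0.0, -2.4]
opening: 0.492
```

Run:
```python
from fit import *
s=st(); m=cams.camera_model("wrist");snap("wrist","w8.png"); snap("top","t8.png")
for k in ["nest","hinge","case","lid_edge"]:
    for n in ["wrist","top"]:
        print(k,n,[(round(float(d["confidence"]),2),np.round(d["at"],1).tolist()) for d in cams.mark_of(n,k)][:3])
```

```text
{'clock': 9.75, 'q': [0.254, 0.418, -0.129, 1.914, 0.071, 0.814, -1.995], 'tool_pos': [0.462, -0.124, 0.297], 'eef_rot': [0.967, -0.253, -0.0, -0.0], 'contact_force': [0.334, -0.025, -2.44], 'opening': 0.492}
nest wrist [(0.97, [387.4, 133.4])]
nest top [(0.81, [342.0, 241.0])]
hinge wrist [(0.96, [413.2, 34.2])]
hinge top [(0.79, [363.0, 208.6])]
case wrist [(0.76, [378.7, 132.7])]
case top [(0.87, [343.7, 238.1])]
lid_edge wrist []
lid_edge top [(0.68, [386.3, 176.1])]
```

View pics/w8.png

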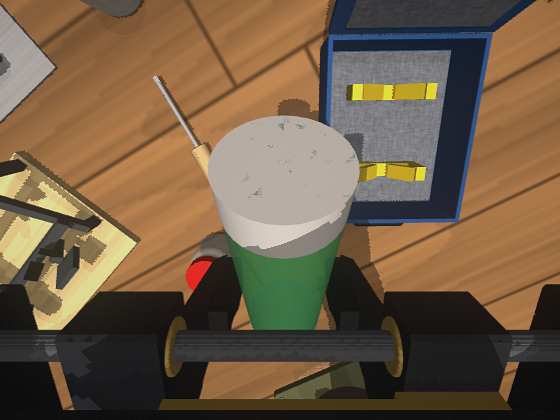

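View pics/t8.png

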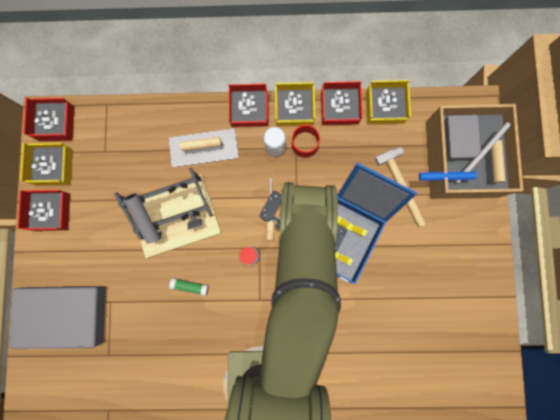

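Run:
```python
from fit import *
m=cams.camera_model("wrist")
f=lambda u,z:atz("wrist",u,z,m)[:2].round(4)
HL,HR,FR=f((328,35),.078),f((492,33),.078),f((460,222),.078)
print(HL,HR,FR,"w",np.linalg.norm(HL-HR),"l",np.linalg.norm(HR-FR),"centre",(HL+FR)/2)
d=HR-FR;print("yaw",np.arctan2(d[1],d[0]));d=HL-HR;print("yaw",np.arctan2(d[1],d[0])-np.pi/2)
print("nest",f((387.4,133.4),.05),"hinge",f((413.2,34.2),.08),"case",f((378.7,132.7),0))
g=lambda u,z:atz("top",u,z)[:2].round(4)
print("top nest",g((342,241),.05),g((343,239.2),.05),"hinge",g((363,208.6),.08),"case",g((343.7,238.1),0),g((338.5,239.2),0))
# case model fit overlay
im=cv2.imread("pics/w8.png");c=np.array([.4385,-.262]);y=-.515
```

```text
[ 0.5716 -0.2408] [ 0.4895 -0.3896] [ 0.3045 -0.2909] w 0.1699466092630271 l 0.209682355003944 centre [ 0.43805 -0.26585]
yaw -0.49009759444559303
yaw -0.5041837272551601
nest [ 0.4427 -0.2615] hinge [ 0.5288 -0.3172] case [ 0.4377 -0.2635]
top nest [ 0.4357 -0.2578] [ 0.4412 -0.261 ] hinge [ 0.5311 -0.3201] case [ 0.4471 -0.2703] [ 0.4438 -0.2536]
```

Run:
```python
import cv2
im=cv2.imread("pics/w8.png")[0:240,310:510];cv2.imwrite("pics/w8z.png",cv2.resize(im,None,fx=2.5,fy=2.5,interpolation=cv2.INTER_CUBIC))
```

```text
(no output)
```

View pics/w8z.png

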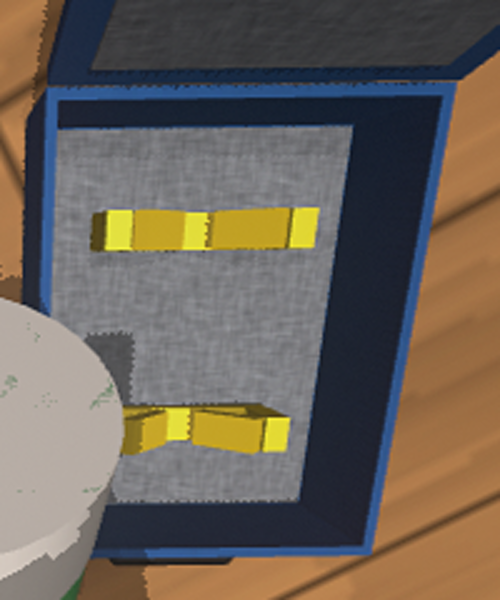

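Run:
```python
from fit import *
m=cams.camera_model("wrist")
c=np.array([.438,-.266]);y=-.497;R=np.array([[np.cos(y),-np.sin(y)],[np.sin(y),np.cos(y)]])
for z in (.02,.025,.03):
    a=atz("wrist",(388,91.2),z,m)[:2];b=atz("wrist",(380.8,169.2),z,m)[:2]
    print(z,(a+b)/2,np.linalg.norm(a-b),np.arctan2(*(a-b)[::-1]),"local",R.T@((a+b)/2-c))
# lamp: fit in hand
s=st();M=[d for d in cams.trace("wrist","lamp_center")]
for d in M: print(d["confidence"],d["at"],d["mask"].sum())
```

```text
0.02 [ 0.43963209 -0.266     ] 0.10004606005635668 -0.505378895780083 local [0.00143464 0.00077816]
0.025 [ 0.44076882 -0.26482715] 0.09886377489566671 -0.5053788957800832 local [0.00187464 0.0023511 ]
0.03 [ 0.44190555 -0.2636543 ] 0.09768148973497669 -0.5053788957800834 local [0.00231464 0.00392404]
{'clock': 10.25, 'q': [0.256, 0.418, -0.128, 1.914, 0.071, 0.814, -1.995], 'tool_pos': [0.462, -0.126, 0.298], 'eef_rot': [0.967, -0.254, 0.0, 0.0], 'contact_force': [0.339, -0.442, -2.597], 'opening': 0.494}
0.69 [283.5, 205.8] 23739
0.36 [408.7, 93.3] 32448
```

drive_tool --series '[[[-3,-13,0,0.013,40],[-5,-23,-10,0,40],[-6,-27,-20,0,40],[-6,-27,-25,0,40],[-5,-24,-25,0,40],[-4,-15,-25,0,40],[-1,-6,-23,0,40],[0,0,-15,0,40],[0,0,0,0,40],[0,0,0,0,40]]]'

```text
clock: 11.3
tool_pos: [0.4326, -0.2606, 0.155]
eef_rot: [0.969, -0.248, 0.0, -0.0]
contact_force: [-0.1, -0.1, -2.6]
opening: 0.491
```

Run:
```python
from fit import *
s=st(); m=cams.camera_model("wrist");im=snap("wrist","w9.png");snap("scene","s9.png")
c=np.array([.4395,-.2655]);y=-.50;R=np.array([[np.cos(y),-np.sin(y)],[np.sin(y),np.cos(y)]])
print("tcp in nest",R.T@(np.array(s["tool_pos"][:2])-c))
pts=[np.r_[c+R@np.array(k),.078] for k in [(-.105,-.085),(.105,-.085),(.105,.085),(-.105,.085)]]
cv2.polylines(im,[np.array([proj("wrist",p,m) for p in pts]).astype(np.int32)],True,(0,0,255),1);cv2.imwrite("pics/w9o.png",im)
```

```text
{'clock': 11.3, 'q': [0.512, 0.667, -0.099, 2.008, 0.134, 0.473, -1.756], 'tool_pos': [0.433, -0.261, 0.155], 'eef_rot': [0.969, -0.248, 0.0, -0.0], 'contact_force': [-0.11, -0.099, -2.601], 'opening': 0.491}
tcp in nest [-0.00843493  0.00097253]
```

View pics/w9o.png

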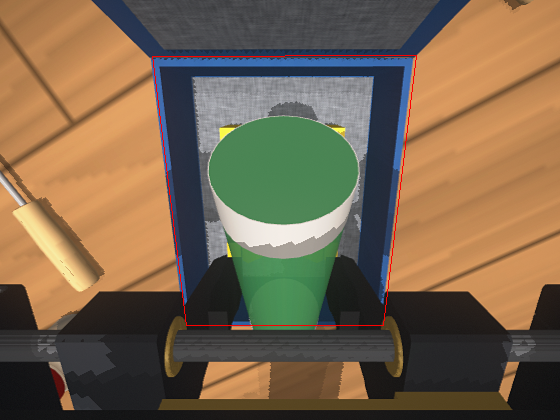

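View pics/s9.png

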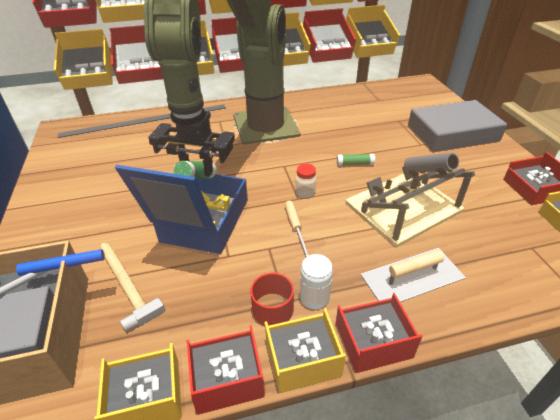

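The fit is good: the predicted rim lies on the case rim and the lamp is centred over the cradles. Now I'll lower it.

drive_tool --series '[[[0,0,-15,0,40],[0,0,-20,0,40],[0,0,-15,0,40],[0,0,-8,0,40],[0,0,-5,0,40],[0,0,-3,0,40],[0,0,0,0,40]]]' --force 6

```text
clock: 12.1
tool_pos: [0.4325, -0.2608, 0.089]
eef_rot: [0.969, -0.248, 0.0, 0.0]
contact_force: [0.4, 0.1, -2.0]
opening: 0.498
```

drive_tool --series '[[[0,0,-2,0,40],[0,0,-2,0,40],[0,0,-2,0,40],[0,0,-2,0,40]]]' --force 5

```text
clock: 12.5
tool_pos: [0.4323, -0.2607, 0.0807]
eef_rot: [0.969, -0.248, 0.0, 0.0]
contact_force: [-0.8, 0.1, -2.5]
opening: 0.501
```

drive_tool --series '[[[0,0,-2,0,40],[0,0,-2,0,40],[0,0,-2,0,40],[0,0,-2,0,40]]]'

```text
clock: 12.9
tool_pos: [0.4324, -0.2606, 0.0726]
eef_rot: [0.969, -0.248, 0.0, -0.0]
contact_force: [0.3, 1.0, -0.8]
opening: 0.499
```

drive_tool --series '[[[0,0,-2,0,40],[0,0,-2,0,40],[0,0,-2,0,40]]]'

```text
clock: 13.2
tool_pos: [0.432, -0.2607, 0.0665]
eef_rot: [0.969, -0.248, -0.0, 0.0]
contact_force: [1.2, 0.4, -0.8]
opening: 0.494
```

Run:
```python
from fit import *
s=st(); im=snap("wrist","w10.png")
```

```text
{'clock': 13.2, 'q': [0.485, 0.83, -0.056, 2.056, 0.162, 0.26, -1.781], 'tool_pos': [0.432, -0.261, 0.067], 'eef_rot': [0.969, -0.248, -0.0, 0.0], 'contact_force': [1.198, 0.367, -0.784], 'opening': 0.494}
```

View pics/w10.png

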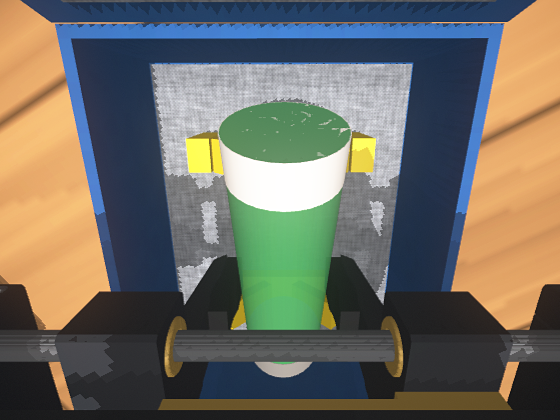

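It is pivoting level in the grip, with only a couple of newtons of contact. I'll continue down.

drive_tool --series '[[[0,0,-2,0,40],[0,0,-2,0,40],[0,0,-2,0,40],[0,0,-2,0,40],[0,0,-2,0,40]]]'

```text
clock: 13.75
tool_pos: [0.4323, -0.2607, 0.0566]
eef_rot: [0.969, -0.248, 0.0, 0.0]
contact_force: [0.5, 0.7, -1.2]
opening: 0.5
```

drive_tool --series '[[[0,0,-2,0,40],[0,0,-2,0,40],[0,0,-2,0,40]]]'

```text
clock: 14.05
tool_pos: [0.4323, -0.2607, 0.0506]
eef_rot: [0.969, -0.248, 0.0, 0.0]
contact_force: [-0.0, -0.2, -0.9]
opening: 0.493
```

drive_tool --series '[[[0,0,-2,0,40],[0,0,-1,0,40],[0,0,-1,0,40],[0,0,0,0,40]]]'

```text
clock: 14.45
tool_pos: [0.4322, -0.2607, 0.0466]
eef_rot: [0.969, -0.248, -0.0, 0.0]
contact_force: [0.9, -0.5, -1.3]
opening: 0.495
```

Run:
```python
from fit import *
s=st(); im=snap("wrist","w11.png")
```

```text
{'clock': 14.45, 'q': [0.479, 0.869, -0.046, 2.06, 0.166, 0.216, -1.784], 'tool_pos': [0.432, -0.261, 0.047], 'eef_rot': [0.969, -0.248, -0.0, 0.0], 'contact_force': [0.871, -0.484, -1.282], 'opening': 0.495}
```

View pics/w11.png

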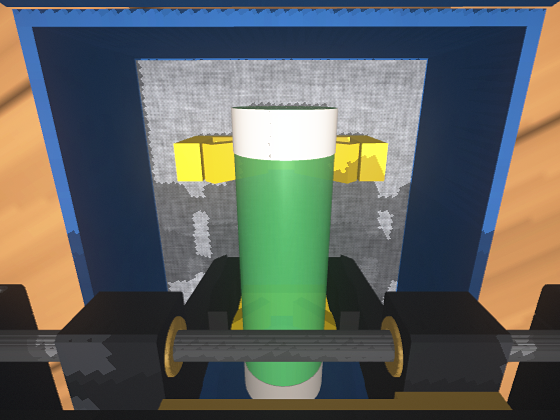

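drive_tool --series '[[[0,0,-1,0,40],[0,0,-1,0,40],[0,0,0,0,40]]]'

```text
clock: 14.8
tool_pos: [0.4325, -0.2604, 0.0449]
eef_rot: [0.969, -0.248, 0.0, -0.0]
contact_force: [1.7, 1.9, 1.8]
opening: 0.497
```

drive_tool --series '[[[0,0,-1,0,40],[0,0,0,0,40]]]'

```text
clock: 15.0
tool_pos: [0.4327, -0.2601, 0.0438]
eef_rot: [0.969, -0.248, 0.0, -0.0]
contact_force: [1.4, 2.6, 3.0]
opening: 0.498
```

Run:
```python
from fit import *
s=st(); m=cams.camera_model("wrist");im=snap("wrist","w12.png")
c=np.array([.4395,-.2655])
for t in (0,.06):
    M=hullmask("wrist",m,cyl([*c,.05,-.5,t]));k,_=cv2.findContours(M.astype(np.uint8),0,2);cv2.drawContours(im,k,-1,(0,0,255) if t==0 else (255,0,255),1)
cv2.imwrite("pics/w12o.png",im)
```

```text
{'clock': 15.0, 'q': [0.478, 0.875, -0.046, 2.06, 0.166, 0.209, -1.785], 'tool_pos': [0.433, -0.26, 0.044], 'eef_rot': [0.969, -0.248, 0.0, -0.0], 'contact_force': [1.369, 2.563, 2.961], 'opening': 0.498}
```

View pics/w12o.png

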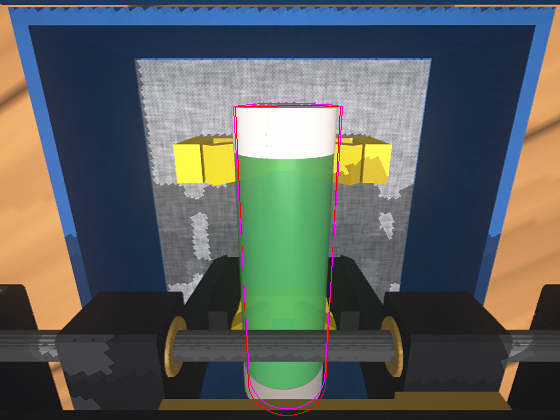

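Seated: the contact force shifted by about 4 N and the silhouette matches a level lamp. Releasing.

drive_tool --series '[[[0,0,0,0,46],[0,0,0,0,50],[0,0,0,0,58],[0,0,0,0,66],[0,0,0,0,66],[0,0,0,0,66]]]'

```text
clock: 15.65
tool_pos: [0.4321, -0.2608, 0.0437]
eef_rot: [0.969, -0.248, -0.0, 0.0]
contact_force: [0.0, 0.8, 0.4]
opening: 0.752
```

Run:
```python
from fit import *
s=st(); m=cams.camera_model("wrist");im=snap("wrist","w13.png")
c=np.array([.4395,-.2655])
M=hullmask("wrist",m,cyl([*c,.05,-.5,0]));k,_=cv2.findContours(M.astype(np.uint8),0,2);cv2.drawContours(im,k,-1,(0,0,255),1)
cv2.imwrite("pics/w13o.png",im)
```

```text
{'clock': 15.65, 'q': [0.478, 0.875, -0.044, 2.06, 0.166, 0.209, -1.785], 'tool_pos': [0.432, -0.261, 0.044], 'eef_rot': [0.969, -0.248, -0.0, 0.0], 'contact_force': [0.019, 0.78, 0.412], 'opening': 0.752}
```

View pics/w13o.png

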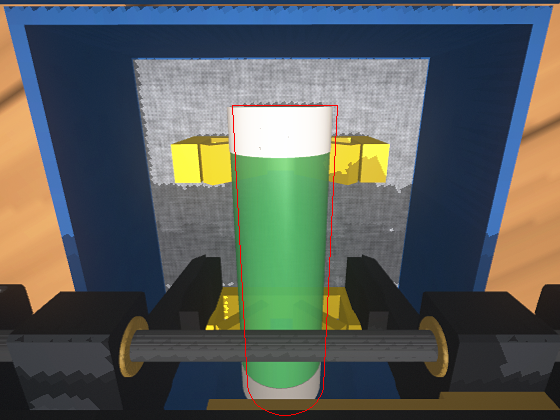

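drive_tool --series '[[[0,0,8,0,66],[0,0,15,0,66],[0,0,30,0,66],[0,0,40,0,66],[0,0,45,0,66],[0,0,45,0,66],[0,0,45,0,66],[0,0,45,0,66],[0,0,30,0,40],[0,0,0,0,10]]]'

```text
clock: 16.7
tool_pos: [0.4341, -0.2616, 0.3516]
eef_rot: [0.969, -0.248, 0.005, 0.001]
contact_force: [0.5, 0.1, -0.6]
opening: 0.592
```

drive_tool --series '[[[-20,20,0,0,0],[-20,20,0,0,0],[0,0,0,0,0],[0,0,0,0,0],[0,0,0,0,0]]]'

```text
clock: 17.2
tool_pos: [0.3925, -0.2211, 0.3465]
eef_rot: [0.969, -0.248, 0.0, 0.0]
contact_force: [0.4, -0.4, 0.7]
opening: 0.138
```

Run:
```python
from fit import *
s=st(); m=cams.camera_model("wrist");im=snap("wrist","w14.png")
for n in ["wrist"]:
  for k in ["lid_edge","hinge","nest","lamp_center"]:
    print(k,[(round(float(d["confidence"]),2),np.round(d["at"],1).tolist()) for d in cams.mark_of(n,k)][:3])
M=[d for d in cams.trace("wrist","lamp_center")]
for d in M: print(d["confidence"],d["at"],d["mask"].sum())
M=M[0]["mask"]
def f(v): return -iou(M,hullmask("wrist",m,cyl([v[0],v[1],.05,v[2],v[3]])))
v0=np.array([.4395,-.2655,-.5,0.0]);o=minimize(f,v0,method="Nelder-Mead",options=dict(initial_simplex=[v0]+[v0+np.eye(4)[i]*.015 for i in range(4)]))
print(o.x,o.fun)
f=lambda u,z:atz("wrist",u,z,m)[:2].round(4)
snap("scene","s14.png");snap("top","t14.png")
for n in ["scene","top"]:
  for k in ["lid_edge","hinge","lamp_center"]:
    print(n,k,[(round(float(d["confidence"]),2),np.round(d["at"],1).tolist()) for d in cams.mark_of(n,k)][:3])
```

```text
{'clock': 17.2, 'q': [0.525, 0.318, -0.158, 1.905, 0.062, 0.923, -1.735], 'tool_pos': [0.393, -0.221, 0.347], 'eef_rot': [0.969, -0.248, 0.0, 0.0], 'contact_force': [0.443, -0.4, 0.684], 'opening': 0.138}
lid_edge []
hinge [(0.89, [295.6, 29.9])]
nest []
lamp_center [(0.8, [294.6, 121.4]), (0.59, [96.8, 320.1])]
0.75 [293.5, 116.9] 3976
0.59 [98.1, 318.8] 1126
[ 0.43931034 -0.2639598  -0.50707638  0.01457052] -0.9699211045364892
scene lid_edge [(0.77, [151.6, 172.2])]
scene hinge [(0.88, [183.9, 224.5]), (0.46, [303.0, 190.9])]
scene lamp_center [(0.81, [203.8, 204.6]), (0.79, [356.7, 158.1])]
top lid_edge [(0.71, [386.2, 173.9])]
top hinge [(0.94, [360.1, 209.3]), (0.69, [344.5, 238.1])]
top lamp_center [(0.71, [187.7, 283.5]), (0.62, [304.1, 142.4]), (0.45, [343.5, 240.6])]
```

View pics/w14.png

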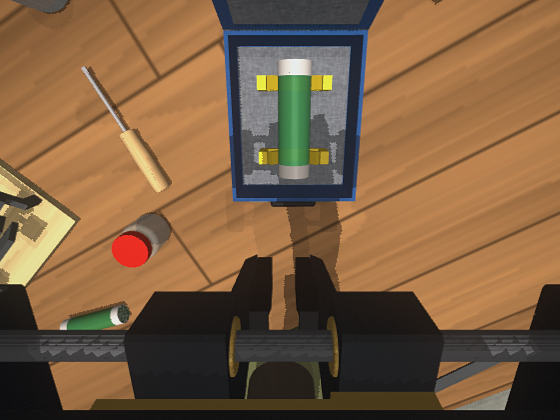

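View pics/s14.png

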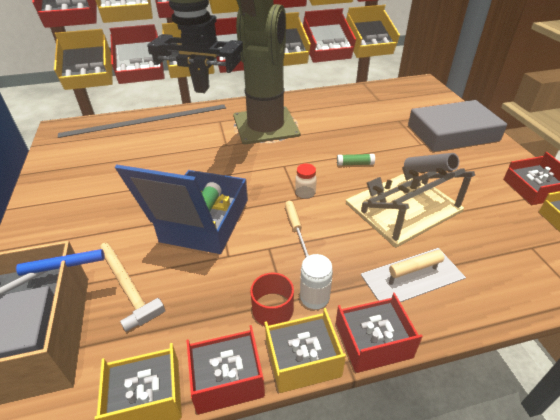

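The lamp rests level in both cradles: its wrist-view caps are at (294,67) and (294,171), and the fit puts it within 2 mm of the nest. Next is the lid angle.

Run:
```python
from fit import *
h=np.array([.530,-.3158,.08]);y=-.5;ex=np.array([np.cos(y),np.sin(y),0]);ey=np.array([-np.sin(y),np.cos(y),0]);ez=np.array([0,0,1])
def quad(t,off=.008):
    r=-np.cos(t)*ex+np.sin(t)*ez; n=np.sin(t)*ex+np.cos(t)*ez
    return [h+n*o+r*a+ey*b for o in (0,off) for a in (0,.21) for b in (-.085,.085)]
im={n:cv2.imread(f"pics/{k}14.png") for n,k in (("scene","s"),("top","t"))}
for t in (1.65,1.7,1.75,1.8,1.85,1.9):
    e=np.mean([p for p in quad(t)[6:]],axis=0);print(t,e.round(3),proj("scene",e).round(1),proj("top",e).round(1))
for n in im:
    mm=[d for d in cams.trace(n,"lid_edge")]
    for d in mm:
        M=d["mask"];print(n,d["confidence"],d["at"],M.sum(),[(t,round(iou(M,hullmask(n,cams.camera_model(n),quad(t))),3)) for t in np.arange(1.6,1.96,.04).round(2)])
p,e=tri("scene",(151.6,172.2),"top",(386.2,173.9));print(p,e)
c=np.zeros((600,800,3),np.uint8)
a=cv2.resize(im["scene"][140:270,90:270],None,fx=4,fy=4);cv2.imwrite("pics/sz.png",a)
```

```text
1.65 [ 0.552 -0.328  0.289] [160.3 158.1] [381.5 189.8]
1.7 [ 0.561 -0.333  0.287] [158.  161.7] [383.1 186.2]
1.75 [ 0.57  -0.338  0.285] [155.8 165.5] [384.8 182.8]
1.8 [ 0.579 -0.342  0.283] [153.6 169.5] [386.3 179.5]
1.85 [ 0.588 -0.347  0.28 ] [151.4 173.8] [387.8 176.2]
1.9 [ 0.596 -0.352  0.276] [149.3 178.2] [389.1 173.1]
scene 0.71 [170.2, 199.7] 4083 [(np.float64(1.6), np.float64(0.61)), (np.float64(1.64), np.float64(0.647)), (np.float64(1.68), np.float64(0.697)), (np.float64(1.72), np.float64(0.749)), (np.float64(1.76), np.float64(0.806)), (np.float64(1.8), np.float64(0.895)), (np.float64(1.84), np.float64(0.961)), (np.float64(1.88), np.float64(0.858)), (np.float64(1.92), np.float64(0.763))]
scene 0.47 [412.2, 276.9] 3304 [(np.float64(1.6), np.float64(0.0)), (np.float64(1.64), np.float64(0.0)), (np.float64(1.68), np.float64(0.0)), (np.float64(1.72), np.float64(0.0)), (np.float64(1.76), np.float64(0.0)), (np.float64(1.8), np.float64(0.0)), (np.float64(1.84), np.float64(0.0)), (np.float64(1.88), np.float64(0.0)), (np.float64(1.92), np.float64(0.0))]
scene 0.2 [409.8, 203.2] 5560 [(np.float64(1.6), np.float64(0.0)), (np.float64(1.64), np.float64(0.0)), (np.float64(1.68), np.float64(0.0)), (np.float64(1.72), np.float64(0.0)), (np.float64(1.76), np.float64(0.0)), (np.float64(1.8), np.float64(0.0)), (np.float64(1.84), np.float64(0.0)), (np.float64(1.88), np.float64(0.0)), (np.float64(1.92), np.float64(0.0))]
top 0.84 [373.5, 194.2] 2603 [(np.float64(1.6), np.float64(0.503)), (np.float64(1.64), np.float64(0.574)), (np.float64(1.68), np.float64(0.655)), (np.float64(1.72), np.float64(0.75)), (np.float64(1.76), np.float64(0.807)), (np.float64(1.8), np.float64(0.905)), (np.float64(1.84), np.float64(0.945)), (np.float64(1.88), np.float64(0.894)), (np.float64(1.92), np.float64(0.829))]
[ 0.59226462 -0.34375709  0.28609928] 0.0035753087027588816
```

View pics/sz.png

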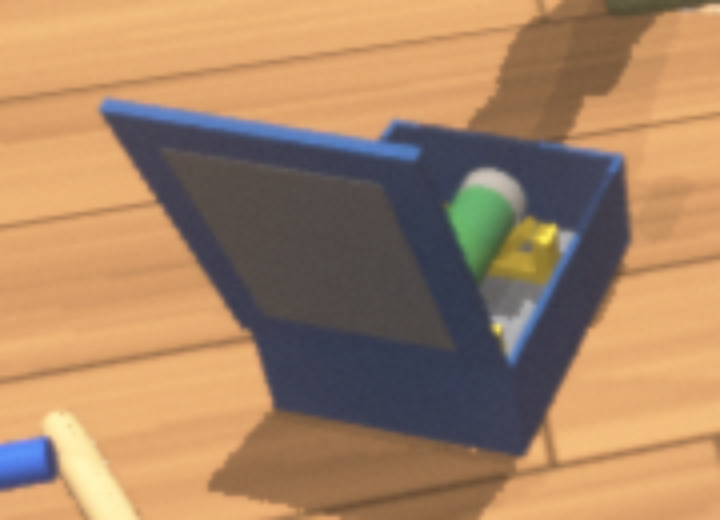

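The lid is at about 1.84 rad. I'll pass over it with closed fingers and come down behind it.

drive_tool --series '[[[20,-13,0,0,0],[32,-20,0,0,0],[32,-20,0,0,0],[32,-20,0,0,0],[32,-20,0,0,0],[32,-20,0,0,0],[28,-18,0,0,0],[18,-12,0,0,0],[0,0,0,0,0],[0,0,0,0,0]]]'

```text
clock: 19.0
tool_pos: [0.6179, -0.3633, 0.346]
eef_rot: [0.969, -0.248, -0.001, -0.0]
contact_force: [-0.5, 0.2, -0.7]
opening: 0.007
```

```bash
cat > loc.py <<'E'
from h import *
H=np.array([.530,-.3158]);y=-.5
ex=np.array([np.cos(y),np.sin(y)]);ey=np.array([-np.sin(y),np.cos(y)])
def loc():
    s=sensors.get_state();d=np.array(s["tool_pos"][:2])-H
    print("clock",s["clock"],"u %.4f v %.4f z %.4f"%(d@ex,d@ey,s["tool_pos"][2]),"F",np.round(s["contact_force"],1),"yaw",2*np.arctan2(s["eef_rot"][1],s["eef_rot"][0]),"op",s["opening"])
E
python3 - <<'E'
from loc import *
loc(); snap("scene","s15.png"); snap("wrist","w15.png")
E
```

```text
clock 19.0 u 0.0999 v 0.0004 z 0.3460 F [-0.5  0.2 -0.7] yaw -0.5011441706266643 op 0.0068275385919850055
```

View pics/s15.png

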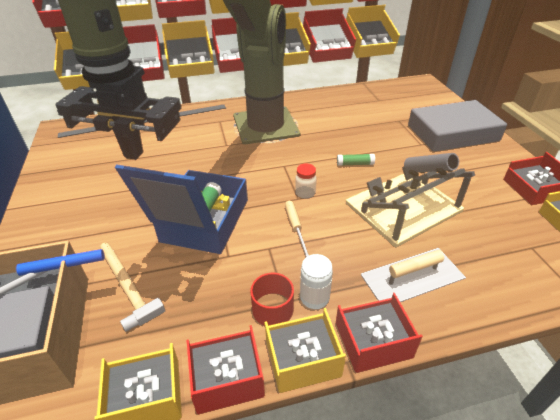

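View pics/w15.png

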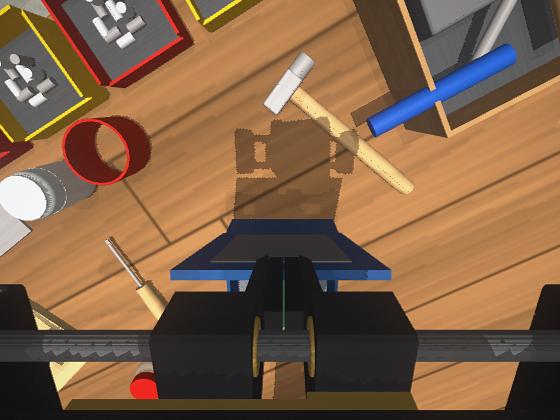

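Run:
```python
from loc import *
m=cams.camera_model("wrist")
for t in (1.75,1.8,1.84,1.88):
    for n in (0,.008):
        u=-.21*np.cos(t)+n*np.sin(t);z=.08+.21*np.sin(t)+n*np.cos(t)
        print(t,n,[proj("wrist",np.r_[H+ex*u+ey*v,z],m).round(1).tolist() for v in(-.085,.085)])
```

```text
1.75 0 [[393.8, 302.7], [174.8, 303.3]]
1.75 0.008 [[394.3, 292.9], [174.2, 293.5]]
1.8 0 [[394.3, 289.7], [174.2, 290.3]]
1.8 0.008 [[394.7, 279.6], [173.8, 280.2]]
1.84 0 [[394.6, 279.1], [173.8, 279.6]]
1.84 0.008 [[394.8, 268.8], [173.6, 269.4]]
1.88 0 [[394.8, 268.3], [173.6, 268.8]]
1.88 0.008 [[394.8, 257.9], [173.5, 258.4]]
```

θ ≈ 1.84 is confirmed: the lid edge sits at rows 270–280, as predicted. I'll go down behind it.

drive_tool --series '[[[0,0,-20,0,0],[0,0,-25,0,0],[0,0,-25,0,0],[0,0,-20,0,0],[0,0,-11,0,0],[0,0,0,0,0],[0,0,0,0,0]]]'

```text
clock: 19.8
tool_pos: [0.6185, -0.3638, 0.247]
eef_rot: [0.969, -0.248, 0.001, 0.0]
contact_force: [-0.2, -0.7, 0.2]
opening: 0.006
```

drive_tool --series '[[[-9,5,0,0,0],[-9,5,0,0,0],[-7,4,0,0,0],[-7,4,0,0,0],[0,0,0,0,0]]]'

```text
clock: 20.3
tool_pos: [0.5864, -0.3457, 0.2473]
eef_rot: [0.969, -0.248, 0.001, 0.0]
contact_force: [1.3, -0.3, 1.3]
opening: 0.003
```

Run:
```python
from loc import *
loc()
```

```text
clock 20.3 u 0.0639 v 0.0008 z 0.2473 F [ 1.3 -0.3  1.3] yaw -0.5011974356573294 op 0.002931691772096076
```

drive_tool --series '[[[-9,5,0,0,0],[-10,5.5,0,0,0],[-10,5.5,0,0,0],[-10,5.5,0,0,0],[0,0,0,0,0]]]'

```text
clock: 20.8
tool_pos: [0.5465, -0.3237, 0.2461]
eef_rot: [0.969, -0.248, -0.0, -0.0]
contact_force: [-0.0, -0.4, -0.1]
opening: 0.004
```

Run:
```python
from loc import *
loc(); snap("scene","s16.png")
r,hf=.165,.010
for t in np.arange(1.6,-.01,-.1):
    print(round(t,1),"u %.4f z %.4f"%(-r*np.cos(t)+.008*np.sin(t)+hf,.08+r*np.sin(t)+.008*np.cos(t)))
```

```text
clock 20.8 u 0.0183 v 0.0010 z 0.2461 F [-0.  -0.4 -0.1] yaw -0.5010407605423874 op 0.0039867118166144085
1.6 u 0.0228 z 0.2447
1.5 u 0.0063 z 0.2452
1.4 u -0.0102 z 0.2440
1.3 u -0.0264 z 0.2411
1.2 u -0.0423 z 0.2367
1.1 u -0.0577 z 0.2307
1.0 u -0.0724 z 0.2232
0.9 u -0.0863 z 0.2142
0.8 u -0.0992 z 0.2039
0.7 u -0.1110 z 0.1924
0.6 u -0.1217 z 0.1798
0.5 u -0.1310 z 0.1661
0.4 u -0.1389 z 0.1516
0.3 u -0.1453 z 0.1364
0.2 u -0.1501 z 0.1206
0.1 u -0.1534 z 0.1044
-0.0 u -0.1550 z 0.0880
```

View pics/s16.png

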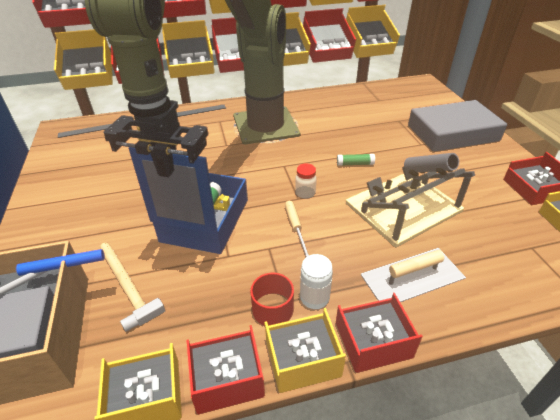

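drive_tool --series '[[[-10.5,5.8,-1,0,0],[-14.5,7.9,-1.2,0,0],[-14.2,7.8,-2.9,0,0],[-14,7.6,-4.4,0,0],[0,0,0,0,0]]]'

```text
clock: 21.35
tool_pos: [0.4928, -0.2944, 0.2358]
eef_rot: [0.969, -0.248, -0.001, -0.0]
contact_force: [-0.4, 0.4, -0.8]
opening: 0.003
```

Run:
```python
from loc import *
loc(); snap("scene","s17.png")
```

```text
clock 21.35 u -0.0429 v 0.0009 z 0.2358 F [-0.4  0.4 -0.8] yaw -0.5010393122342045 op 0.0033514805940134352
```

View pics/s17.png

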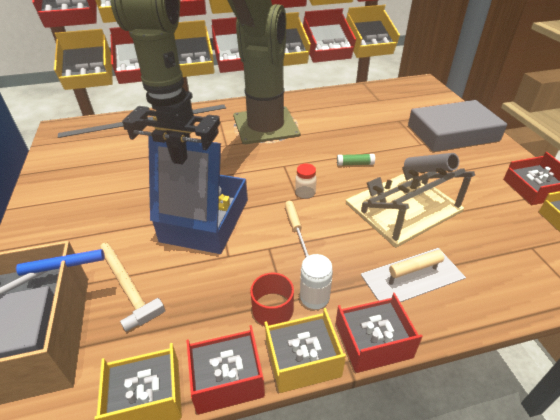

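drive_tool --series '[[[-13.5,7.4,-6,0,0],[-12.9,7.0,-7.5,0,0],[-12.2,6.7,-9,0,0],[-11.3,6.2,-10.3,0,0],[-10.4,5.7,-11.5,0,0],[-9.4,5.1,-12.6,0,0],[-8.2,4.5,-13.7,0,0],[0,0,0,0,0]]]'

```text
clock: 22.2
tool_pos: [0.4153, -0.2521, 0.1644]
eef_rot: [0.969, -0.248, -0.002, -0.0]
contact_force: [-0.3, -0.9, -0.3]
opening: 0.004
```

Run:
```python
from loc import *
loc(); snap("scene","s18.png")
```

```text
clock 22.2 u -0.1312 v 0.0009 z 0.1644 F [-0.3 -0.9 -0.3] yaw -0.5009093598438957 op 0.00436588079309619
```

View pics/s18.png

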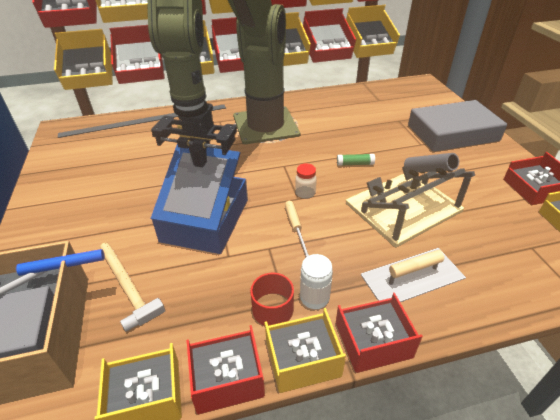

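drive_tool --series '[[[-6.9,3.8,-13,0,0],[-5.6,3.1,-14,0,0],[-4.2,2.3,-14,0,0],[-2.9,1.6,-14,0,0],[0,0,0,0,0]]]'

```text
clock: 22.75
tool_pos: [0.3971, -0.2419, 0.1099]
eef_rot: [0.969, -0.248, -0.001, 0.0]
contact_force: [-0.1, -0.0, 0.2]
opening: 0.004
```

drive_tool --series '[[[0,0,-8,0,0],[0,0,-6,0,0],[0,0,-4,0,0],[0,0,0,0,0]]]'

```text
clock: 23.15
tool_pos: [0.3967, -0.2418, 0.0923]
eef_rot: [0.969, -0.248, -0.0, 0.0]
contact_force: [0.0, 0.4, 0.2]
opening: 0.005
```

Run:
```python
from loc import *
loc()
```

```text
clock 23.15 u -0.1525 v 0.0011 z 0.0923 F [0.  0.4 0.2] yaw -0.5011343169237936 op 0.005346355592257663
```

drive_tool --series '[[[0,0,-2,0,0],[0,0,-2,0,0],[0,0,-1,0,0],[0,0,0,0,0]]]'

```text
clock: 23.55
tool_pos: [0.3966, -0.2417, 0.0884]
eef_rot: [0.969, -0.248, 0.0, 0.0]
contact_force: [-0.5, 1.2, 8.1]
opening: 0.004
```

drive_tool --series '[[[0,0,-1,0,0],[0,0,0,0,0]]]'

```text
clock: 23.75
tool_pos: [0.3966, -0.2417, 0.0882]
eef_rot: [0.969, -0.248, 0.001, 0.0]
contact_force: [-1.8, 2.1, 19.5]
opening: 0.004
```

The lid is on its stop: z stays at 0.088 while the force climbs to 19 N. I'll retreat upward and check.

drive_tool --series '[[[0,0,5,0,0],[0,0,15,0,0],[0,0,35,0,0],[0,0,45,0,0],[-10,10,45,0,0],[-10,10,45,0,0],[-10,10,45,0,0],[0,0,0,0,0],[0,0,0,0,0],[0,0,0,0,0]]]'

```text
clock: 24.75
tool_pos: [0.366, -0.2116, 0.3206]
eef_rot: [0.969, -0.248, -0.001, -0.0]
contact_force: [0.4, -0.5, 0.6]
opening: 0.005
```

Run:
```python
from loc import *
from fit import hullmask,iou
loc(); im=snap("scene","s19.png")
a=cv2.resize(im[140:270,120:280],None,fx=4,fy=4);cv2.imwrite("pics/s19z.png",a)
m=cams.camera_model("wrist");snap("wrist","w19.png")
ez=np.array([0,0,1.]);E3=np.r_[ex,0];Y3=np.r_[ey,0];h=np.r_[H,.08]
def quad(t,off=.008):
    r=-np.cos(t)*E3+np.sin(t)*ez; n=np.sin(t)*E3+np.cos(t)*ez
    return [h+n*o+r*a+Y3*b for o in (0,off) for a in (0,.21) for b in (-.085,.085)]
for n in ("wrist","scene"):
    mm=cams.camera_model(n)
    for d in cams.trace(n,"lid_edge"): print(n,d["confidence"],d["at"],[(t,round(iou(d["mask"],hullmask(n,mm,quad(t))),3)) for t in (-.1,-.05,0,.05,.1,.15,.2)])
snap("top","t19.png")
for k in ["pipe_center","jar","driver","can","belt","hammer","float"]:
    print(k,[(round(float(d["confidence"]),2),np.round(d["at"],1).tolist()) for d in cams.mark_of("top",k)][:1])
```

```text
clock 24.75 u -0.1939 v 0.0128 z 0.3206 F [ 0.4 -0.5  0.6] yaw -0.5013242267123758 op 0.005417877224280354
wrist 0.66 [291.6, 88.3] [(-0.1, np.float64(0.957)), (-0.05, np.float64(0.964)), (0, np.float64(0.961)), (0.05, np.float64(0.952)), (0.1, np.float64(0.939)), (0.15, np.float64(0.926)), (0.2, np.float64(0.91))]
scene 0.75 [199.0, 198.6] [(-0.1, np.float64(0.877)), (-0.05, np.float64(0.939)), (0, np.float64(0.956)), (0.05, np.float64(0.879)), (0.1, np.float64(0.823)), (0.15, np.float64(0.773)), (0.2, np.float64(0.73))]
pipe_center [(0.91, [142.5, 216.8])]
jar [(0.81, [250.4, 258.7])]
driver [(0.76, [273.5, 211.8])]
can [(0.82, [276.0, 146.3])]
belt [(0.86, [303.9, 140.8])]
hammer [(0.83, [402.5, 190.9])]
float [(0.85, [202.6, 150.6])]
```

View pics/s19z.png

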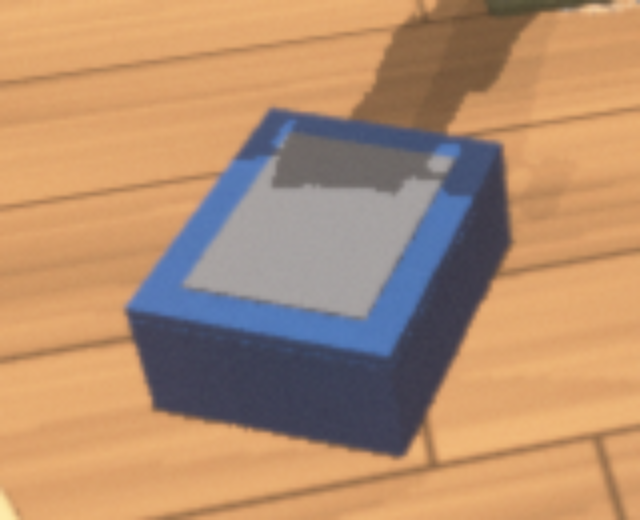

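View pics/w19.png

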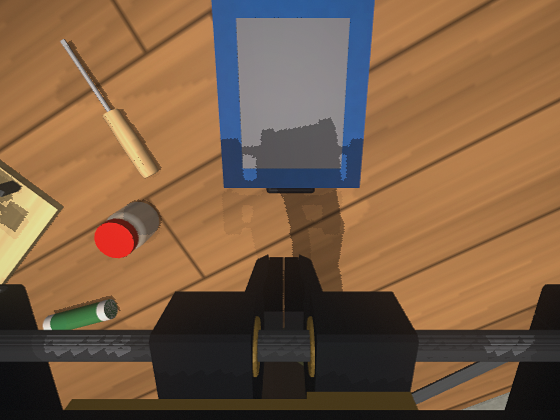

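The lid is flat on the case, the bystanders haven't moved, and the arm is clear. Handing in.

Run:
```python
from plant import r
print(r.finish_job())
```

```text
the job is handed in; nothing more can be done
None
```

I moved the lamp from the rack into the case's two cradles, let go, closed the lid and handed the job in at about 25 s; no verdict was reported.

**Lamp:** I gripped it with 8 N and eased to 5 N while setting it down, so it pivoted level in the fingers. After release, the picture fit put its centre within about 2 mm of the nest point in plan (height was assumed), level to about 0.015 rad. The set-down forces I read were about 5 N. I could not see the lamp after the lid closed.

**Lid:** I pushed it shut from its start angle of about 1.84 rad, planned at about 1 rad/s. At the end its height stopped changing at 0.088 m while the force rose to 19 N, so it was on its stop. The scene picture fits a closed lid best (0 rad).

**Other things:** The pipe and all the bystanders showed in the top view within a few pixels (about 1 cm) of where they started, and the arm was clear.

**Checks that disagreed:** My first wrist measurements of the lamp and the case were several mm off (about 12 mm for the lamp), most likely because the arm was still settling. I measured both again standing still before acting. The wrist picture alone could not pin the closed lid's angle, as it fits anything from about -0.1 to 0.05 rad almost equally.

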